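# Close the control box with its quarter-turn cover

## Task

Put the loose metal cover over the raised collar of the grey control box, then push its sprung quarter-turn stud fully in, turn it clockwise until it stops, and let it spring back so that it is locked and stays down when you let go. Push slowly, feel for the stop and do not force anything: never push or pull on it with more than about 2 kg. Leave the pencil, the turned knob and the chuck key where they lie.

Things in the scene. Friction and masses are not known exactly. Their poses are not given: they have to be found in the camera images.
- control_box: Grey painted case, 170 (x) x 130 (y) mm, fixed to the bench; deck 42 mm high with a raised oblong open collar, 112 (x) x 88 (y) mm outside, walls 8 mm with a fully rounded rim, 68 mm above the bench. Origin: centre of the underside, z up. Inside, in the middle, is a steel receptacle with a slot along the box's x.
- collar_rim (a point): Centre of the collar's opening at rim height; axes as the box. The receptacle below it is a 5 mm plate with a slot 13 mm wide, 52 mm long along x, and a hard floor 12.2 mm below the plate's top. Its height is not known: with the cover home, the plate's top lies 1.5 to 17.5 mm below the resting stud's pin.
- cover: Loose oblong aluminium cap, 126 (x) x 102 (y) mm, 4 mm plate with a 24 mm deep skirt, inside 118 x 94 mm (3 mm clearance a side on the collar), about 0.4 kg with its stud. Origin: centre of the skirt's lower edge, z up, x along the long side; starts upright on the bench. Fits with its x along the box's x, either way round; home, its plate lies on the rim.
- cover_seat (a point): Centre of the underside of the cover's plate, 24 mm above the skirt's lower edge; meets collar_rim when the cover is home.
- stud_wing (a point): Centre of the stud's wing: dark upright blade 36 mm long (point x), 10 thick (y), 26 high, 39 to 65 mm above the cover's top when the stud is out. Below it a 10 mm stem and a 22 mm boss 4 mm high. The cover can be carried by it. It sinks up to 30 mm, so keep fingertips no lower than about its lower edge. Under the plate the stud ends in a cross pin, 28 x 5 mm, parallel to the wing.
- stud_push (a joint): Depth the stud is pushed in, m: 0 out; spring 4 N at the start, 9.4 N at 30 mm. Wing along the box's x: pin passes the slot to a hard stop at 13.7 to 29.7 mm (differs by run) and can turn only in the last 2 mm before it. Wing askew: pin lands on the plate at 1.5 to 17.5 mm. Turned fully and released it rises about 4.7 mm into a notch and stays (9 to 25 mm in); unlocked it returns to 0.
- stud_turn (a joint): Turn of the stud in the cover, rad, clockwise from above positive: 0 = wing along the cover's long side (x), pin in line with the slot (a stop); 1.45 = end stop, wing almost across. Starts at 0 to 0.5; light friction (0.04 N m) holds it where left. Turn it back to 0 before pushing in; it locks only near the end stop.
- pencil: Red pencil, 168 x 14 x 9 mm, lying between the box and the cover; leave it. Origin: centre of its underside.
- wood_egg: Small turned wooden knob, 44 mm across, 38 mm high, near the bench's front edge; leave it. Origin: centre of its underside.
- chuck_key: Steel T-shaped chuck key lying flat, 96 x 125 x 15 mm, behind the others; leave it. Origin: centre of its underside.
Mind the look-alikes: they are no part of the job. Several things have the shape of the cover; the one meant has the colours described above. Of the things that look like the control_box, take the one that is nearest to the robot's base at the start.

How it is judged:
On the way, in this order (a step that is already met when the one before it is completed fails the run):
1. the cover sits home on the collar, stud not pushed in (horizontal distance between cover_seat and collar_rim below 0.006 m and z of cover_seat in the frame of control_box between 0.0655 and 0.071 m and angle between the x axis of cover and the x axis of control_box, either way round below 0.1 rad and value of joint stud_push below 0.008 m), for 0.1 s.
2. the stud is pushed in through the slot, not yet turned (horizontal distance between cover_seat and collar_rim below 0.006 m and z of cover_seat in the frame of control_box between 0.0655 and 0.071 m and angle between the x axis of cover and the x axis of control_box, either way round below 0.1 rad and value of joint stud_push above 0.0105 m and value of joint stud_turn below 0.5 rad), for 0.05 s.
At the end, for the whole second after the job is handed in: The cover is home on the collar (centres within 6 mm across, plate on the rim within 3 mm, long sides parallel within 0.1 rad), the stud is turned at least 1.2 rad and held at least 7 mm in by its lock, everything at rest and let go (horizontal distance between cover_seat and collar_rim below 0.006 m and z of cover_seat in the frame of control_box between 0.0655 and 0.071 m and angle between the x axis of cover and the x axis of control_box, either way round below 0.1 rad and value of joint stud_turn above 1.2 rad and value of joint stud_push above 0.007 m and linear speed of cover below 0.01 m/s and velocity of joint stud_turn below 0.1 rad/s); the robot touches nothing.
It fails at once if cover or stud pressed on the box with more than 36 N before the stud is turned home (contact force between cover and control_box above 36 N and value of joint stud_turn below 1.2 rad).
It fails at once if the locked cover strained against the box with more than 60 N in all (contact force between cover and control_box above 60 N).
It fails at once if the pencil is moved by more than 20 mm (distance of pencil from where it was at the start of the episode above 0.02 m).
It fails at once if the wood egg is moved by more than 20 mm (distance of wood_egg from where it was at the start of the episode above 0.02 m).
It fails at once if the chuck key is moved by more than 20 mm (distance of chuck_key from where it was at the start of the episode above 0.02 m).
It also fails if it takes over 54 s, if anything falls off the work surface, if the arm or the gripper's body presses on something with over 40 N, if the wrist force passes 120 N, or if a joint passes its speed limit or range.

## Robot

A 7-joint arm with a two-finger parallel gripper is mounted at the origin on a cart in front of the work surface, level with it; the furniture and walls round the work are solid. World frame = base frame: x ahead of the robot, y to its left, z up, the work surface at z = 0. Lengths are in m, angles in rad, forces in N, time in s.
With the tool pointing down it reaches from about 0.425 to 0.925 m from the base axis. Payload 6.8 kg.
Tool frame: the origin (TCP) lies on the front face of the gripper's body, between the roots of the fingers; the fingertips stand 73 mm ahead of it and the grasp point (between the pads) lies 54 mm ahead of it (env.nose_length is the distance from the TCP to the fingertips, in m); z points along the fingers, y is the line along which they close (so a half turn about z gives the same grasp; the last joint's range is limited). The gripper opens to 85 mm and grips with 20 to 120 N. Pads are 22 mm wide; open, the fingers measure 114 mm over their backs; the gripper's body (76 mm by 85 mm) begins 54 mm behind the grasp point. The pads swing forward as they close: fully open they stand 13 mm farther back than shut.
Start: joints at [-1.344, 0.477, 0.022, 1.555, -0.011, 1.109, -0.083], TCP at [0.222, 0.638, 0.304] pointing down, gripper open.
Joint ranges: [-2.96, 2.96], [-0.34, 2.1], [-1.41, 1.46], [0.24, 2.44], [-1.37, 4.51], [0.17, 1.92], [-2.96, 2.96]. Speed limits (rad/s): [2.39, 2.39, 3.14, 3.14, 3.14, 3.14, 3.14].

## Interface

Orientations are given as a unit quaternion [w, x, y, z].
In Python, from cell import env, kin, camera, calibration, job gives the robot as it stands. The module is installed in compiled form; this text tells all that it offers. Calls block until the motion is done:
- env.reach(position, orientation): joint-space move of the TCP to a pose.
- env.movel(position, velocity=0.15, rot=None, stop_force=None): straight line of the TCP; rot=None keeps the orientation; velocity is the mean speed in m/s. With stop_force (N) it stops when the force on the tool has changed by that much, and returns True; else False.
- env.goto_joints(angles): joint-space move.
- env.grip(opening, f_grip=None): finger opening in m; f_grip is the grip in N (None keeps the last); returns when the fingers have stopped.
- env.dwell(seconds).
- kin.inverse_kinematics(position, orientation): joint angles nearest the present ones, or None.
- env.get_state(): the state.
- camera(name): name is "scene" or "side" or "wrist"; returns (picture, depth): 480x640x3 uint8, blue, green, red; 480x640 float32, m along the optical axis (not along the pixel's ray), 0 where there is no reading.
- calibration(name): a dict with "fx", "fy", "cx", "cy" (pixels), "k1" (the pictures are not rectified: a ray, as slopes to the right and down, at radius r is drawn at 1 + k1 r^2 times it, then the intrinsics apply), "rvec" (rotation vector, rad) and "tvec" (3), from world to camera coordinates, as OpenCV has them. Camera axes: x right, y down, z forward; pixel columns grow to the right and rows downward; lengths in m; the calibration is good to about 2 mm. A picture is of the moment at which its call begins: read the wrist's pose just before it. calibration takes no time and is no camera call; for the wrist camera it gives the pose at the moment of the call.
A pose or a line that the arm cannot do raises env.PlanningError and nothing moves.
- job.job_done(): hands the job in; it is judged then, once.
The state is a dict: "time": time; "qpos": joint angles; "joint_velocities": joint speeds; "joint_torque": joint torques, N m; "tcp_pos": TCP position; "orientation": TCP orientation; "force": force on the tool from outside, world axes, zero at the start; "torque": the same for the moment, N m; "opening": finger opening in m; "gripper_force": force on a finger pad.
Only numpy, scipy, OpenCV 4.12 (cv2) and the standard library are available. Lean on these libraries where they do the work, as an engineer would, in place of code of your own. Each camera call takes 0.05 s, during which the arm holds its last target. There are 200 camera calls.

## Working session

There is one attempt and no reset: what is moved stays moved. The work goes in short steps, each a Python script; the robot and the scene stay as the last script left them, time stands still between calls to the robot, and variables do not carry over. Pictures are saved under pics/ and viewed, at most 10 in all, crops included, and the job is handed in when it is done.

```bash
ls; mkdir -p pics
cat > h.py <<'E'
import numpy as np, cv2
from cell import env, kin, camera, calibration, job
def cal(n):
    c=calibration(n); R=cv2.Rodrigues(np.array(c["rvec"],float))[0]; return c,R,np.array(c["tvec"],float).ravel()
def rays(c,px):
    px=np.atleast_2d(np.asarray(px,float)); K=np.array([[c["fx"],0,c["cx"]],[0,c["fy"],c["cy"]],[0,0,1.]])
    return cv2.undistortPointsIter(px.reshape(-1,1,2),K,np.array([c["k1"],0,0,0.]),None,None,(3,50,1e-9)).reshape(-1,2)
def onplane(C,px,z):
    c,R,t=C; u=rays(c,px); d=np.c_[u,np.ones(len(u))]@R; o=-R.T@t
    return o+d*((z-o[2])/d[:,2])[:,None]
def cloud(C,dep):
    c,R,t=C; v,u=np.mgrid[0:480,0:640]; n=rays(c,np.c_[u.ravel(),v.ravel()]); z=dep.ravel()[:,None].astype(float)
    P=(np.c_[n,np.ones(len(n))]*z-t)@R; P[z[:,0]<=0]=np.nan
    return P.reshape(480,640,3)
E
python3 - <<'E'
from h import *
for n in("scene","side","wrist"):
    C=cal(n); im,d=camera(n); cv2.imwrite(f"pics/{n}0.png",im); np.savez(f"{n}0.npz",im=im,d=d,rvec=C[0]["rvec"],tvec=C[2])
    print(n,C[0],-C[1].T@C[2])
print(env.get_state()); print(env.nose_length)
E
```

```text
pics
scene {'fx': 534.8834282425099, 'fy': 534.8834282425099, 'cx': 315.9057328728355, 'cy': 235.27151652337878, 'k1': 0.009463163480380333, 'rvec': array([ 1.04966029, -2.10435461,  1.25593112]), 'tvec': array([0.42419244, 0.23718742, 0.7147222 ])} [-0.16776065  0.64543095  0.54981831]
side {'fx': 443.9482012425741, 'fy': 443.9482012425741, 'cx': 316.0542612151848, 'cy': 241.3040429111531, 'k1': -0.03664696194580887, 'rvec': array([ 2.08912291, -0.51158913,  0.2651791 ]), 'tvec': array([-0.45966165,  0.27066838,  0.85144641])} [ 0.15454962 -0.72214926  0.68126797]
wrist {'fx': 382.34189148629446, 'fy': 382.34189148629446, 'cx': 321.9487818462296, 'cy': 240.0794298588527, 'k1': 0.024106633698664687, 'rvec': array([-2.34754205, -1.67019889, -0.25430864]), 'tvec': array([-0.67436215, -0.03834873,  0.38035924])} [0.14819853 0.66318826 0.3729968 ]
{'time': 0.15, 'qpos': array([-1.34409491,  0.47761057,  0.02233917,  1.55621852, -0.01149747,
        1.10930231, -0.08310443]), 'joint_velocities': array([-0.00039768, -0.0037297 , -0.00017944, -0.00231017,  0.00016172,
        0.00031426,  0.0004554 ]), 'joint_torque': array([ 3.34388911e-03, -5.96925902e+01,  1.61036052e+00, -2.81489915e+01,
        1.26647711e-02,  6.55659096e-03, -6.82755442e-06]), 'tcp_pos': array([0.22167105, 0.63718633, 0.30315107]), 'orientation': array([-6.91931232e-05,  1.66609465e-01,  9.86022712e-01, -7.01959483e-04]), 'force': array([-0.03142331,  0.18480941,  0.14386084]), 'torque': array([ 0.00294913, -0.04721665,  0.01103534]), 'gripper_force': 0.0, 'opening': 0.08517865144023268}
0.0726
```

View pics/scene0.png

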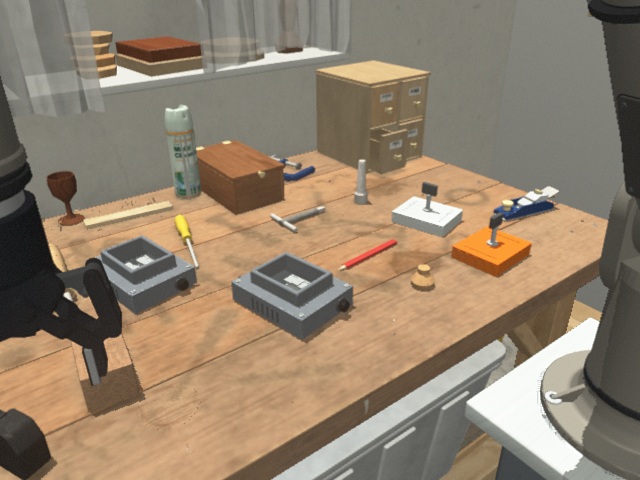

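View pics/side0.png

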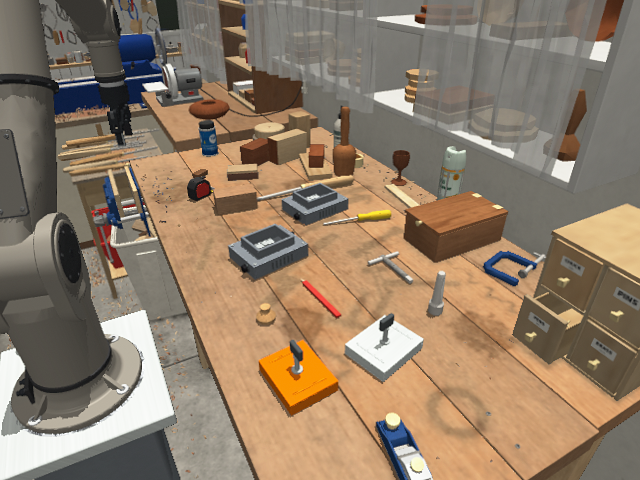

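Scene view: the boxes are at (293,292) and (145,270). The covers are a pale metal one at (427,215) and an orange one at (490,250). The described cover is bare aluminium with a dark wing, so it is the pale one. The box meant is the one nearest the base, which looks like (293,292). I'll measure both boxes and confirm in a crop.

```bash
cat > m.py <<'E'
from h import *
def rect(P):
    (c,s,a)=cv2.minAreaRect(P[:,:2].astype(np.float32)*1000); a=np.deg2rad(a)
    if s[0]<s[1]: s=s[::-1]; a+=np.pi/2
    return np.round(c,1),np.round(s,1),round((a+np.pi/2)%np.pi-np.pi/2,3)
def blob(mask,seed):
    n,l,st,ce=cv2.connectedComponentsWithStats(mask.astype(np.uint8)); 
    k=1+np.argmin(np.linalg.norm(ce[1:]-seed,axis=1)+1e3*(st[1:,4]<40)); return l==k
E
python3 - <<'E'
from m import *
seeds={"scene":dict(cov=(427,215),org=(490,250),boxA=(293,280),boxB=(138,258)),"side":dict(cov=(384,345),org=(298,375),boxA=(268,243),boxB=(315,198))}
ims=[]
for n in("scene","side"):
    f=np.load(n+"0.npz"); im,d=f["im"],f["d"]; P=cloud(cal(n),d); z=P[...,2]
    for k,s in seeds[n].items():
        near=np.zeros((480,640),bool); w=75; near[max(0,s[1]-w):s[1]+w,max(0,s[0]-w):s[0]+w]=1
        if k in("cov","org"):
            top=blob(near&(abs(z-.028)<.005),s); Q=P[top]; ok=np.linalg.norm(Q[:,:2]-np.nanmedian(Q[:,:2],0),axis=1)<.09
            print(n,k,"top",rect(Q[ok]),"z",np.median(Q[:,2]).round(4))
            c=np.median(Q[:,:2],0); W=(z>.062)&(z<.1)&(np.linalg.norm(P[...,:2]-c,axis=2)<.05); q=P[W]
            print("   wing",rect(q),"mean",q.mean(0).round(4),"zmax",q[:,2].max().round(4),len(q),"col",im[top].mean(0).round())
        else:
            W=near&(abs(z-.066)<.004); c=np.nanmedian(P[W],0); W&=np.linalg.norm(P[...,:2]-c[:2],axis=2)<.09
            print(n,k,"rim",rect(P[W]),"z",np.percentile(z[W],[5,95]).round(4),W.sum(),"dist",np.linalg.norm(c[:2]).round(3))
            W=near&(abs(z-.042)<.004)&(np.linalg.norm(P[...,:2]-c[:2],axis=2)<.12); print("   deck",rect(P[W]))
im=np.load("scene0.npz")["im"]
a=cv2.resize(im[180:300,380:540],(640,480),interpolation=2)
cv2.imwrite("pics/crop.png",np.hstack([cv2.resize(im[175:280,380:540],(400,262),interpolation=2),cv2.resize(im[230:335,90:250+110][:, :],(400,262*160//270*1),interpolation=2)[:155].copy() if 0 else cv2.resize(im[225:335,100:360],(400,262))]))
E
```

```text
scene cov top (array([ 566.2, -206.4]), array([127.8, 112.6]), np.float64(0.288)) z 0.0274
   wing (array([ 566.3, -203.6]), array([36. , 14.6]), np.float64(0.224)) mean [ 0.5643 -0.2028  0.0804] zmax 0.0936 190 col [232. 237. 234.]
scene org top (array([ 377.2, -190.5]), array([131. , 105.4]), np.float64(-1.478)) z 0.0274
   wing (array([ 377.1, -191. ]), array([37. , 12.6]), np.float64(-1.413)) mean [ 0.3749 -0.1875  0.0815] zmax 0.0948 182 col [ 53. 148. 240.]
scene boxA rim (array([484.4, 222.1]), array([113.3,  88.3]), np.float64(0.211)) z [0.0625 0.0682] 776 dist 0.529
   deck (array([485.4, 221. ]), array([172. , 132.5]), np.float64(0.204))
scene boxB rim (array([718.9, 405.5]), array([112.8,  86.8]), np.float64(0.174)) z [0.0621 0.0647] 323 dist 0.833
   deck (array([717. , 405.9]), array([169.9, 128.5]), np.float64(0.183))
side cov top (array([ 564.2, -208.2]), array([128.7, 103.4]), np.float64(0.282)) z 0.0286
   wing (array([ 564.2, -209. ]), array([38.1, 11.1]), np.float64(0.193)) mean [ 0.5617 -0.2113  0.0834] zmax 0.0951 193 col [235. 238. 236.]
side org top (array([ 377.7, -193.1]), array([129., 103.]), np.float64(-1.474)) z 0.0289
   wing (array([ 377. , -194.8]), array([36.1, 10.5]), np.float64(-1.445)) mean [ 0.3758 -0.1973  0.0848] zmax 0.0947 187 col [  6. 143. 242.]
side boxA rim (array([484.8, 217.2]), array([111.5,  93.2]), np.float64(0.215)) z [0.0628 0.069 ] 294 dist 0.56
   deck (array([486.6, 216.1]), array([174.4, 133. ]), np.float64(0.191))
side boxB rim (array([710.4, 399.1]), array([96.1, 91.8]), np.float64(0.105)) z [0.0623 0.0658] 96 dist 0.786
   deck (array([709.2, 395.5]), array([154.4, 128.3]), np.float64(0.131))
```

View pics/crop.png

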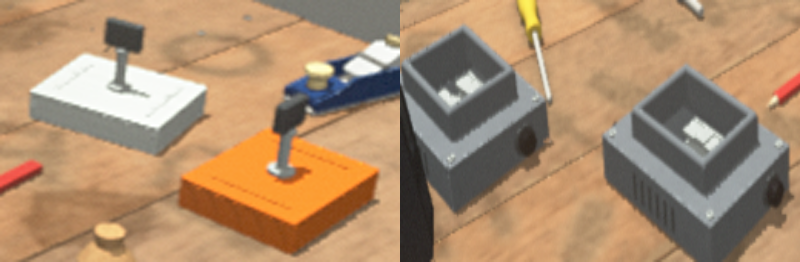

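The crop confirms both: the pale aluminium cover with the dark wing is about (0.565, -0.207), and the right-hand box is nearer (0.53 m against 0.83 m from the base). Next I check wrist ranges, then look from above with the wrist camera.

```bash
cat >> h.py <<'E'
from scipy.spatial.transform import Rotation as Ro
def q(psi):  # tool down, tool x at yaw psi
    R=np.array([[np.cos(psi),np.sin(psi),0],[np.sin(psi),-np.cos(psi),0],[0,0,-1]])
    x,y,z,w=Ro.from_matrix(R).as_quat(); return np.array([w,x,y,z])
def yaw():
    w,x,y,z=env.get_state()["orientation"]; R=Ro.from_quat([x,y,z,w]).as_matrix(); return np.arctan2(R[1,0],R[0,0])
E
python3 - <<'E'
from m import *
print("yaw",yaw())
for p,y in [((.565,-.207),.21),((.485,.219),.205),((.485,.219),-1.3)]:
    for k in(0,np.pi):
        for z in(.14,.3):
            j=kin.inverse_kinematics([*p,z],q(y+k)); print(p,round(y+k,2),z,None if j is None else np.round(j,2))
E
```

```text
yaw 2.8068125054155164
(0.565, -0.207) 0.21 0.14 [-0.43  0.83  1.01  1.91 -0.88  0.94 -0.34]
(0.565, -0.207) 0.21 0.3 [-0.43  0.51  0.95  1.79 -0.46  1.09 -0.68]
(0.565, -0.207) 3.35 0.14 [-0.06  0.59  0.42  1.88 -0.34  0.74  2.33]
(0.565, -0.207) 3.35 0.3 [-0.36  0.46  0.83  1.78 -0.38  1.07  2.39]
(0.485, 0.219) 0.2 0.14 [-0.97  0.53  0.55  2.06 -0.43  0.67 -1.5 ]
(0.485, 0.219) 0.2 0.3 [-1.1   0.29  0.69  1.94 -0.21  0.99 -1.69]
(0.485, 0.219) 3.35 0.14 [-0.6   0.47  0.07  2.03 -0.06  0.64  1.29]
(0.485, 0.219) 3.35 0.3 [-0.67  0.25  0.15  1.91 -0.04  0.99  1.28]
(0.485, 0.219) -1.3 0.14 [-0.31  0.48 -0.28  2.01  0.21  0.68  2.68]
(0.485, 0.219) -1.3 0.3 [-0.41  0.25 -0.15  1.89  0.04  1.    2.83]
(0.485, 0.219) 1.84 0.14 [-0.81  0.49  0.34  2.05 -0.26  0.65 -0.02]
(0.485, 0.219) 1.84 0.3 [-0.9   0.26  0.43  1.92 -0.13  0.99 -0.14]
```

Run:
```python
from m import *
psi=3.35
off=.078*np.array([np.cos(psi),np.sin(psi)])
for n,p,z in(("box",(.485,.219),.29),("cov",(.565,-.207),.29)):
    env.reach([*(np.array(p)-off),z],q(psi)); env.dwell(.3)
    C=cal("wrist"); im,d=camera("wrist"); cv2.imwrite(f"pics/w{n}.png",im); np.savez(f"w{n}.npz",im=im,d=d); 
    P=cloud(C,d); z=P[...,2]; print(n,"cam",-C[1].T@C[2],yaw(),env.get_state()["time"])
    if n=="box":
        for lo,hi in((.060,.073),(.037,.047)):
            W=(z>lo)&(z<hi)&(np.linalg.norm(P[...,:2]-p,axis=2)<.12); W=blob(W,np.argwhere(W).mean(0)[::-1]) ; print(rect(P[W]),np.median(z[W]),W.sum())
    else:
        for lo,hi,r in((.02,.034,.1),(.08,.1,.04)):
            W=(z>lo)&(z<hi)&(np.linalg.norm(P[...,:2]-p,axis=2)<r); print(rect(P[W]),np.median(z[W]),P[W].mean(0),W.sum())
a=np.hstack([cv2.imread("pics/wbox.png"),cv2.imread("pics/wcov.png")]); cv2.imwrite("pics/w2.png",cv2.resize(a,(800,300),interpolation=3))
```

```text
box cam [0.48507195 0.22048294 0.35995702] -2.932695065252681 2.4083
(array([484.2, 219.7]), array([112.7,  88.7]), np.float64(0.206)) 0.06716473412603412 6195
(array([486.2, 220. ]), array([166.8, 131. ]), np.float64(0.207)) 0.04202738195555597 17164
cov cam [ 0.56544103 -0.20525862  0.35999604] -2.932357912257611 4.35
(array([ 564.8, -207.2]), array([126.6, 103. ]), np.float64(0.281)) 0.027985786824013526 [ 0.56088694 -0.20806814  0.02802101] 19141
(array([ 564.7, -207.7]), array([35.6, 10. ]), np.float64(0.226)) 0.0924207099173515 [ 0.5640926  -0.20769914  0.09231926] 805
```

View pics/w2.png

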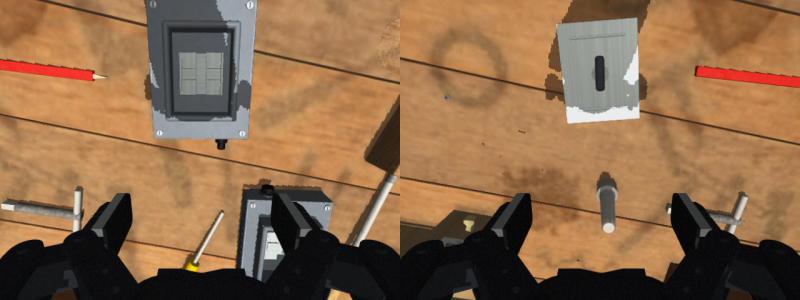

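Box frame: the rim is 112.7 x 88.7 mm with its centre at (0.4842, 0.2197) and yaw 0.206. The cover is 126.6 x 103 mm at (0.5648, -0.2072) with yaw 0.281. The wing is at yaw 0.226, so the stud is turned about 0.055, and its top is at 92.4 mm. All of these match the given sizes, so I pick it up.

Run:
```python
from m import *
st=env.get_state
w=np.array([.5647,-.2077]); psi=.226+np.pi
env.reach([*w,.22],q(psi)); env.movel([*w,.1425],.08)
s=st(); print(s["tcp_pos"],s["force"],s["time"])
env.grip(0.005,60); s=st(); print("grip",s["opening"],s["gripper_force"],s["tcp_pos"],s["force"],s["torque"])
env.movel([*w,.265],.1); env.dwell(.2); s=st(); print("lift",s["opening"],s["tcp_pos"],s["force"],s["torque"],s["time"])
b=np.array([.4842,.2197]); psi2=.151+np.pi
env.reach([*b,.265],q(psi2)); env.dwell(.3)
s=st(); print(s["tcp_pos"],s["force"],s["torque"],yaw()%np.pi,s["time"])
for n in("scene","side","wrist"):
    C=cal(n); im,d=camera(n); np.savez(f"{n}1.npz",im=im,d=d); P=cloud(C,d); z=P[...,2]
    for zz in (.123+.028,):
        W=(abs(z-zz)<.006)&(np.linalg.norm(P[...,:2]-b,axis=2)<.09); Q=P[W]; print(n,rect(Q) if len(Q)>9 else None,len(Q), np.linalg.lstsq(np.c_[Q[:,:2]-b,np.ones(len(Q))],Q[:,2],rcond=None)[0].round(4) if len(Q)>9 else '')
    if n!="wrist": cv2.imwrite(f"pics/{n}1.png",im)
a=np.hstack([cv2.imread("pics/scene1.png")[150:400,130:470],cv2.imread("pics/side1.png")[130:380,100:440]]); cv2.imwrite("pics/c1.png",a)
```

```text
[ 0.56510163 -0.20785197  0.14306674] [ 0.47180512 -0.75049828 -0.79031232] 5.9667
grip 0.008827677696749928 60.090442299842834 [ 0.56481039 -0.20801536  0.14272124] [-0.48595411 -1.08476498  1.78182708] [-0.23510641  0.069734    0.0507367 ]
lift 0.008781622734829287 [ 0.56449709 -0.20765889  0.26446923] [ 0.07762031 -0.35781421 -2.40135404] [0.02661442 0.01144087 0.00170287] 8.225
[0.48450897 0.21912565 0.26498271] [ 0.25100885  0.36843832 -3.02118034] [-0.03967981  0.01465706  0.02354645] 0.149932163164066 10.125
scene (array([485.8, 221.3]), array([129.3, 104.8]), np.float64(0.199)) 2311 [ 0.0067 -0.0077  0.1496]
side (array([485.7, 217.7]), array([130. , 106.4]), np.float64(0.196)) 1024 [0.0003 0.0087 0.1505]
wrist (array([479.5, 219.2]), array([117.1, 102.7]), np.float64(0.201)) 34173 [ 0.0029 -0.0013  0.1504]
```

View pics/c1.png

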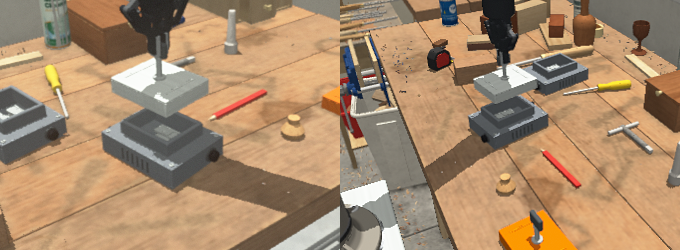

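The cover hangs level and centred over the collar, about (485.7, 219.5) mm at yaw 0.20. Lowering with a force stop; I expect home at TCP z of about 0.186.

Run:
```python
from m import *
st=env.get_state
def show(l): s=st(); print(l,s["tcp_pos"].round(4),s["force"].round(2),s["torque"].round(3),round(yaw()%np.pi,3),round(s["time"],2))
b=np.array([.4842,.2197])
env.movel([*b,.205],.06); env.dwell(.2); show("pre")
r=env.movel([*b,.1835],.015,stop_force=4); print(r); show("down"); env.dwell(.3); show("settle")
```

```text
pre [0.4843 0.2198 0.2053] [ 0.27 -0.49 -2.71] [-0.026  0.006 -0.067] 0.151 11.62
True
down [0.4841 0.2197 0.186 ] [-0.29 -0.48  2.67] [ 0.063 -0.086  0.023] 0.151 12.76
settle [0.484  0.2196 0.1857] [2.02 1.04 2.44] [ 0.305 -0.568 -0.056] 0.151 13.06
```

Seated at TCP z = 0.186, as expected. Now I turn the wing back in line with the slot, then push slowly.

Run:
```python
from m import *
st=env.get_state
def show(l): s=st(); print(l,s["tcp_pos"].round(4),s["force"].round(2),s["torque"].round(3),round(yaw()%np.pi,3),round(s["time"],2))
b=np.array([.4842,.2197])
env.movel([*b,.186],.02,rot=q(.206+np.pi)); env.dwell(.3); show("aligned")
f0=st()["force"][2]
z=.186
r=env.movel([*b,.172],.012,stop_force=12); print(r); show("push1")
if not r:
    r=env.movel([*b,.153],.012,stop_force=12); print(r); show("push2")
env.dwell(.2); show("settle")
```

```text
aligned [0.4841 0.2197 0.1859] [ 1.03 -0.79  3.21] [ 0.049 -0.144 -0.017] 0.206 13.61
False
push1 [0.4842 0.2196 0.172 ] [-0.52 -0.89  6.18] [-0.156  0.136 -0.074] 0.206 14.93
True
push2 [0.4843 0.2197 0.1633] [-1.06 -0.39  8.31] [-0.228  0.41  -0.019] 0.206 15.81
settle [0.4843 0.2197 0.1633] [-1.04 -1.04  6.99] [-0.14   0.424 -0.046] 0.206 16.01
```

Run:
```python
from m import *
st=env.get_state
def show(l): s=st(); print(l,s["tcp_pos"].round(4),s["force"].round(2),s["torque"].round(3),round(yaw()%np.pi,3),round(s["time"],2))
b=np.array([.4842,.2197])
r=env.movel([*b,.1580],.006,stop_force=7); print(r); show("again"); env.dwell(.2); show("settle")
```

```text
True
again [0.4843 0.2197 0.1633] [-1.9  -0.66  7.24] [-0.16   0.403 -0.011] 0.205 16.34
settle [0.4843 0.2197 0.1634] [-1.4  -1.06  6.64] [-0.147  0.369 -0.084] 0.205 16.54
```

Hard stop confirmed at 22.6 mm in, so the pin is through the slot. I ease off 0.6 mm and turn clockwise in steps, watching the moment.

Run:
```python
from m import *
st=env.get_state
def show(l): s=st(); print(l,s["tcp_pos"].round(4),s["force"].round(2),s["torque"].round(3),round(yaw()%np.pi,3),round(s["time"],2))
b=np.array([.4842,.2197]); z=.1639
env.movel([*b,z],.01); t0=st()["torque"][2]; show("eased")
a=.206
while a>.206-1.30:
    a-=.13; env.movel([*b,z],.02,rot=q(a+np.pi)); show(f"turn {.206-a:.2f}")
    s=st()
    if abs(s["torque"][2]-t0)>.5 or np.linalg.norm(s["force"][:2])>8 or abs(s["force"][2])>16: print("halt"); break
```

```text
eased [0.4842 0.2197 0.164 ] [-1.08 -1.03  7.24] [-0.204  0.22  -0.012] 0.205 16.79
turn 0.13 [0.4842 0.2198 0.164 ] [-1.04 -0.74  7.85] [-0.138  0.146 -0.01 ] 0.076 17.07
turn 0.26 [0.4842 0.2199 0.164 ] [-1.08 -0.07  6.99] [-0.122  0.226 -0.011] 3.087 17.36
turn 0.39 [0.4842 0.22   0.1641] [-0.28  0.34  7.22] [-0.073  0.188 -0.042] 2.957 17.64
turn 0.52 [0.4842 0.2201 0.1641] [-0.52 -0.09  7.03] [-0.012  0.153  0.03 ] 2.827 17.93
turn 0.65 [0.4843 0.2201 0.1641] [-0.7   0.74  7.91] [ 0.056  0.19  -0.024] 2.697 18.21
turn 0.78 [0.4844 0.2202 0.1641] [-1.15  1.38  6.37] [ 0.012  0.19  -0.03 ] 2.567 18.49
turn 0.91 [0.4844 0.2203 0.1642] [-0.5  -0.05  6.03] [ 0.116  0.067 -0.029] 2.438 18.77
turn 1.04 [0.4845 0.2204 0.1642] [-0.64  0.26  7.5 ] [ 0.199  0.079 -0.072] 2.308 19.06
turn 1.17 [0.4845 0.2204 0.1642] [-0.    1.22  7.56] [ 0.18   0.034 -0.065] 2.178 19.34
turn 1.30 [0.4846 0.2204 0.1642] [-0.42  0.79  6.31] [ 0.197 -0.001 -0.011] 2.048 19.62
```

Run:
```python
from m import *
st=env.get_state
def show(l): s=st(); print(l,s["tcp_pos"].round(4),s["force"].round(2),s["torque"].round(3),round(yaw()%np.pi,3),round(s["time"],2))
b=np.array([.4842,.2197]); z=.1638; a=.206-1.30
while a>.206-1.60:
    a-=.025; env.movel([*b,z],.02,rot=q(a+np.pi)); env.dwell(.1); s=st(); show(f"turn {.206-a:.3f}")
    if abs(s["torque"][2]+.03)>.3 or np.linalg.norm(s["force"][:2])>8: print("stop felt"); break
```

```text
turn 1.325 [0.4846 0.2204 0.1641] [0.03 1.61 7.56] [ 0.266  0.065 -0.115] 2.023 19.98
turn 1.350 [0.4847 0.2204 0.1642] [0.79 1.35 6.84] [ 0.239  0.01  -0.057] 1.998 20.32
turn 1.375 [0.4847 0.2204 0.1642] [0.24 1.39 6.5 ] [ 0.247  0.014 -0.081] 1.973 20.68
turn 1.400 [0.4847 0.2204 0.1642] [-0.48  0.44  6.83] [ 0.207  0.044 -0.028] 1.948 21.02
turn 1.425 [0.4847 0.2205 0.1642] [0.75 0.19 6.94] [ 0.259 -0.021 -0.001] 1.923 21.38
turn 1.450 [0.4847 0.2205 0.1642] [0.63 0.95 6.63] [ 0.244 -0.02  -0.037] 1.898 21.73
turn 1.475 [0.4847 0.2205 0.1642] [0.2  0.68 6.67] [ 0.218 -0.019  0.216] 1.874 22.07
turn 1.500 [0.4847 0.2203 0.1642] [-0.02  0.59  7.44] [ 0.143 -0.073  0.228] 1.849 22.43
turn 1.525 [0.4847 0.2203 0.1641] [1.15 0.32 7.47] [ 0.142 -0.027  0.329] 1.824 22.77
stop felt
```

End stop felt, with the moment rising from 1.475 rad. Now I let it rise into the notch (about z = 0.168).

Run:
```python
from m import *
st=env.get_state
def show(l): s=st(); print(l,s["tcp_pos"].round(4),s["force"].round(2),s["torque"].round(3),round(yaw()%np.pi,3),round(s["time"],2))
p=st()["tcp_pos"]
for z in(.1662,.1674,.1680,.1684):
    r=env.movel([*p[:2],z],.008,stop_force=8); env.dwell(.1); show(f"{z} {r}")
    if st()["force"][2]<0: break
```

```text
0.1662 False [0.4849 0.2205 0.1663] [-0.06  0.17  6.09] [-0.08   0.076  0.296] 1.824 23.34
0.1674 False [0.4849 0.2205 0.1675] [ 0.74 -0.54  6.66] [-0.084  0.059  0.295] 1.824 23.74
0.168 False [0.4849 0.2205 0.1681] [-0.82 -0.95  5.47] [-0.102  0.034  0.352] 1.824 24.09
0.1684 False [0.4848 0.2204 0.1682] [1.68 0.11 0.89] [ 0.123 -0.35   0.263] 1.823 24.44
```

The force drops to about 1 N at 0.1682, so the notch is carrying the spring. I release, retreat and check.

Run:
```python
from m import *
st=env.get_state
p=st()["tcp_pos"]; env.grip(.05); env.dwell(.2); env.movel([p[0],p[1],.29],.12)
psi=yaw(); off=.078*np.array([np.cos(psi),np.sin(psi)]); b=np.array([.4842,.2197])
env.reach([*(b-off),.29],q(psi)); env.dwell(.3); print(st()["time"],st()["force"])
C=cal("wrist"); im,d=camera("wrist"); cv2.imwrite("pics/end.png",im); P=cloud(C,d); z=P[...,2]
for lo,hi,r in((.066,.078,.09),(.1,.145,.04)):
    W=(z>lo)&(z<hi)&(np.linalg.norm(P[...,:2]-b,axis=2)<r); Q=P[W]; print(rect(Q),np.median(Q[:,2]).round(4),W.sum(), np.linalg.lstsq(np.c_[Q[:,:2]-b,np.ones(len(Q))],Q[:,2],rcond=None)[0].round(4))
```

```text
26.9917 [ 0.17568047  0.05934877 -0.54699383]
(array([484. , 220.1]), array([126.5, 102.7]), np.float64(0.153)) 0.072 25364 [ 0.0006 -0.0008  0.072 ]
(array([483.7, 220.1]), array([35.7,  9.8]), np.float64(-1.31)) 0.118 980 [-0.0163 -0.001   0.1179]
```

View pics/end.png

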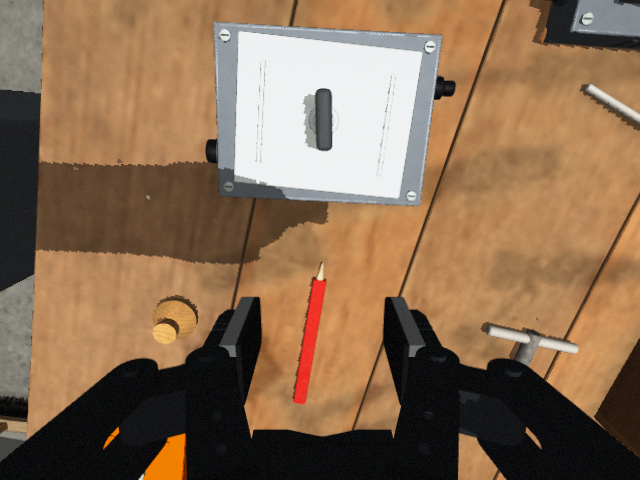

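The picture shows the cover seated on the box at about (323,118) with the wing across at (324,120); pencil (311,340), knob (175,320) and key (530,340) are all still on the bench. The cover centre is within 1 mm and the plate top at 72.0 mm. Its yaw is off by 0.053 rad, inside the 0.1 limit. The stud is turned about 1.45 rad and held 19 mm in.

```bash
python3 -c "
from cell import job
print(job.job_done())"
```

```text
the job is handed in; nothing more can be done
None
```

The cover is home on the collar with its stud locked: turned to its end stop and held about 19 mm in after release. I handed the job in at about 27 s; the hand-in returned no verdict.

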